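# Fasten the service-cover stud of a booklet maker with its slotted key

## Robot

A 6-joint arm with a two-finger parallel gripper is mounted at the origin on the work surface. World frame = base frame: x ahead of the robot, y to its left, z up, the work surface at z = 0. Lengths are in m, angles in rad, forces in N, time in s.
With the tool pointing down it reaches from about 0.3 to 0.875 m from the base axis. Payload 6.4 kg.
Tool frame: the origin (TCP) lies at the very end of the fingers, on their centre line; the grasp point (between the pads) lies 19 mm behind it (ctrl.tcp_to_grasp is the distance from the TCP to the grasp point, in m); z points along the fingers, y is the direction in which the jaws open and shut (so a half turn about z gives the same grasp; the last joint's range is limited). The gripper opens to 85 mm and grips with 20 to 120 N. Pads are 22 mm wide; open, the fingers measure 114 mm over their backs; the gripper's body (76 mm by 85 mm) begins 54 mm behind the grasp point. The pads swing forward as they close: fully open they stand 13 mm farther back than shut.
Start: joints at [1.135, 0.181, 1.607, -0, 1.354, -0.206], TCP at [0.131, 0.56, 0.231] pointing down, gripper open.
Joint ranges: [-2.99, 2.99], [-0.89, 2.07], [0.3, 2.58], [-1.14, 4.28], [0, 2.63], [-3.12, 3.12]. Speed limits (rad/s): [2.57, 2.57, 3.01, 3.14, 3.14, 3.14].

## Interface

Orientations are given as a unit quaternion [w, x, y, z].
In Python, from bench import ctrl gives the robot as it stands. The module is installed in compiled form; this text tells all that it offers.
- The arm moves only by the tool drive_tool, never from a script. Its argument "deltas" is a list of rows, each an object with "slide": the shift along the tool's x, y, z as a fraction of full scale, a list of three; "delta_rot": the turn, a rotation vector about the tool's x, y, z as a fraction of full scale, a list of three; "hand": the opening, from 0 (shut) to 1 (fully open). In form: [{"slide": [tx, ty, tz], "delta_rot": [wx, wy, wz], "hand": hand}, ...]. A call has exactly 5 rows; each row shifts and turns the commanded pose from where the row before left it, along the tool's axes as they then stand; what a row does not reach is not made up. Full scale, the value 1, is 50 mm for a shift and 180 degrees for a turn. A row lasts 1/8 s, in which the tool goes at most 62.5 mm and 10.7 degrees, less where a joint would pass 70% of its speed; a pose out of reach is approached as far as the arm can. A call with a number of a shift or a turn outside -1 to 1 is refused whole. A call with a gripper value outside its range is refused whole. The fingers move at their own pace and stop on an object; the grip force is fixed at half the most. Time passes only in rows, so rows that do not move let the fingers close, or fill a call up. It gives the time, the measured TCP pose, the force and the opening at its end, in the units of the state.
- ctrl.get_obs(): the state, without advancing time (a new reading comes with each control period).
- ctrl.camera(name): name is "scene" or "top" or "wrist"; returns a dict with "frame" (400x640x3 uint8, red, green, blue), "mtx" (3x3 intrinsics, pixels), "dist" ([k1, k2, p1, p2, k3] as OpenCV has them; the pictures are not rectified), "R" (3x3) and "t" (3): a world point X has camera coordinates R X + t. Camera axes: x right, y down, z forward; pixel columns grow to the right and rows downward; lengths in m; the calibration is good to about 2 mm. A picture is of the moment at which its call begins. There is no depth.
- ctrl.hand_in(): hands the job in, once; it reports no verdict.
The state is a dict: "time_s": time; "q": joint angles; "dq": joint speeds; "joint_efforts": joint torques, N m; "eef_pos": TCP position; "eef_rot": TCP orientation; "wrist_force": force on the tool from outside, world axes, zero at the start; "torque": the same for the moment, N m; "opening": opening from 0.0 (shut) to 1.0 (fully open).
Only numpy, scipy, OpenCV 4.12 (cv2) and the standard library are available. Lean on these libraries where they do the work, as an engineer would, in place of code of your own. Each camera call takes 0.05 s, during which the arm holds its last target.

## Task

Take the yellow-handled key from its black stand, set its blade in the slot of the raised brass stud on the booklet maker's white service cover, and press lightly while turning it clockwise, about a quarter turn at most, until the stud drops into its catch and its head sits down on the washer. Then put the key back upright in its stand. Touch the stud only with the key, never push on the machine with the key harder than about 35 N, twisting included, and do not push the pen cup, the stapler or the staple box about.

Things in the scene. Friction and masses are not known exactly. Their poses are not given: they have to be found in the camera images.
- machine: Booklet maker, fixed to the counter. Origin: centre of its underside on the counter. Grey deck, x -110 to 110, y -150 to 50 mm; top of its white service cover 85 mm up. White tower at y 50 to 150 mm, 195 mm high. The stud's axis is upright at x -20, y -60 mm; round it a dark washer, 46 mm across, top 88 mm up.
- stud_top (a point): Top centre of the stud's round brass head (36 mm across, 12 mm high). x axis along the slot, z up. The slot runs right across the head: 7 mm wide (10 mm at the bevelled top edge), 8 mm deep, black floor. Loose, this point is 107 mm above the counter; home, with the head on the washer, 100 mm. Under 0.2 N m turns it.
- stud_shaft: The stud's shaft under the head; origin on its axis at the head's underside. Slides stiffly (6 N) and stays where left. Pressed at the wrong angle the stud gives up to 3 mm (3 N/mm), then stops dead. Turned clockwise from above by 45 to 93 degrees from the start it meets its catch (within 6 degrees; place unseen: feel for it) and under 8 N drops to 7 mm in all. A stop lies past it.
- key_grip (a point): Middle of the key's yellow handle: 40 mm along x, 14 mm along y (grip across y), 44 mm high. z is up. Under it a black flange, 36 mm across and 4 mm thick, its underside 26 mm below this point; then an 18 mm round shank to 41 mm below this point, then the blade. The key weighs about 120 g.
- key_tip (a point): Middle of the end of the key's flat steel blade, 53 mm below the handle's middle. The blade is 24 mm along x, 5 mm along y, 12 mm long, bevelled over its last 3 mm to 2.4 mm thick.
- stand: Key stand: black block 70 x 70 x 40 mm high, fixed to the counter, with a 28 mm round hole (32 mm at the bevelled mouth) right through it, upright, in the middle. Origin: centre of its underside. The key hangs in it upright, its flange lying on the top face at 40 mm and its handle's middle 66 mm above the counter; any turn of the key will do.
- pencup: Bystander, loose: dark round pen cup, 68 mm across, pens up to 160 mm high. Origin: centre of its underside.
- stapler: Bystander, loose: blue and black stapler, 130 mm along x, 36 mm wide, 48 mm high. Origin: centre of its underside.
- staple_box: Bystander, loose: cardboard box, 60 x 45 x 28 mm high. Origin: centre of its underside.
Things that resemble listed ones, but are neither listed nor needed, are in the scene too. Leave any blue or orange look-alike of the stand alone.

How it is judged:
On the way, in this order (a step that is already met when the one before it is completed fails the run):
1. the key is lifted out of its stand (z of key_grip in the frame of stand above 0.12 m), for 0.1 s.
2. the key, in the stud's slot, has driven the stud down into its catch (z of stud_top in the frame of machine below 0.1015 m and horizontal distance between key_grip and stud_top below 0.015 m), for 0.1 s.
At the end, for the whole second after the job is handed in: The stud has dropped into its catch: the top of its head is less than 102 mm above the machine's underside (100 mm is fully home, 107 mm is loose). The key stands in its stand again, upright within 0.12 rad, its flange on the top face within 3 mm, within 8 mm of the hole's axis, at rest (z of stud_top in the frame of machine below 0.102 m and horizontal distance between key_grip and stand below 0.008 m and z of key_grip in the frame of stand below 0.069 m and angle between key_grip's own z axis and vertical below 0.12 rad and linear speed of key below 0.03 m/s); the robot touches nothing.
It fails at once if the key pushes on the machine or its stud with more than 35 N (contact force between key and machine above 35 N).
It fails at once if the fingers or the arm touch the stud (contact force between any of the fingers, the arm and stud_shaft above 1 N).
It fails at once if the pen cup, the stapler or the staple box is moved more than 30 mm or the pen cup is tipped (distance of any of pencup, stapler, staple_box from where it was at the start of the episode above 0.03 m or angle between pencup's own z axis and vertical above 0.5 rad).
It also fails if it takes over 64 s, if anything falls off the work surface, if the arm or the gripper's body presses on something with over 40 N, if the wrist force passes 120 N, or if a joint passes its speed limit or range.

## Working session

There is one attempt and no reset: what is moved stays moved. The work goes in short steps, Python scripts to look and compute and a tool call to move; the robot and the scene stay as the last step left them, time stands still between calls to the robot, and variables do not carry over. Pictures are saved under pics/ and viewed, and the job is handed in when it is done.

Besides the shell and the picture viewer there is one more tool, called after "Call:" as name(argument=value, ...) on one line, values as JSON. drive_tool: Moves the arm, as the interface text tells. Its arguments: {"type":"object","properties":{"deltas":{"type":"array","items":{"type":"object","properties":{"slide":{"type":"array","items":{"type":"number"}},"delta_rot":{"type":"array","items":{"type":"number"}},"hand":{"type":"number"}}}}},"required":["deltas"]}

```bash
mkdir -p pics
cat > h.py <<'E'
import numpy as np, cv2
from bench import ctrl
def cam(n,save=None):
    c=ctrl.camera(n)
    if save: cv2.imwrite('pics/'+save,c['frame'][:,:,::-1])
    return c
def ray(c,uv,z):
    p=cv2.undistortPoints(np.array([[uv]],float),np.array(c['mtx']),np.array(c['dist']))[0,0]
    R=np.array(c['R']);t=np.array(c['t']).ravel()
    o=-R.T@t; d=R.T@np.array([p[0],p[1],1]); return o+d*(z-o[2])/d[2]
def proj(c,X):
    R=np.array(c['R']);rv=cv2.Rodrigues(R)[0]
    return cv2.projectPoints(np.array(X,float).reshape(-1,3),rv,np.array(c['t'],float),np.array(c['mtx']),np.array(c['dist']))[0][:,0]
E
python3 - <<'E'
from h import *
for n in ['scene','top','wrist']:
    c=cam(n,n+'0.png'); R=np.array(c['R']); print(n,(-R.T@np.array(c['t']).ravel()).round(3),R[2].round(2))
o=ctrl.get_obs(); print({k:np.round(v,3) for k,v in o.items()})
E
```

```text
scene [ 1.129 -0.624  0.679] [-0.53  0.56 -0.64]
top [ 0.447 -0.094  1.11 ] [ 0.15  0.03 -0.99]
wrist [0.059 0.576 0.373] [ 0.28 -0.07 -0.96]
{'time_s': np.float64(0.15), 'q': array([ 1.135,  0.181,  1.608,  0.   ,  1.354, -0.206]), 'dq': array([-0.001, -0.002,  0.   , -0.   , -0.002,  0.001]), 'joint_efforts': array([ 1.0000e-03, -4.4526e+01, -3.5170e+01, -0.0000e+00,  6.0000e-03,
        0.0000e+00]), 'eef_pos': array([0.131, 0.56 , 0.231]), 'eef_rot': array([-0.   ,  0.115,  0.993, -0.001]), 'wrist_force': array([0.153, 0.03 , 0.637]), 'torque': array([-0.002, -0.024,  0.036]), 'opening': np.float64(1.001)}
```

View pics/scene0.png

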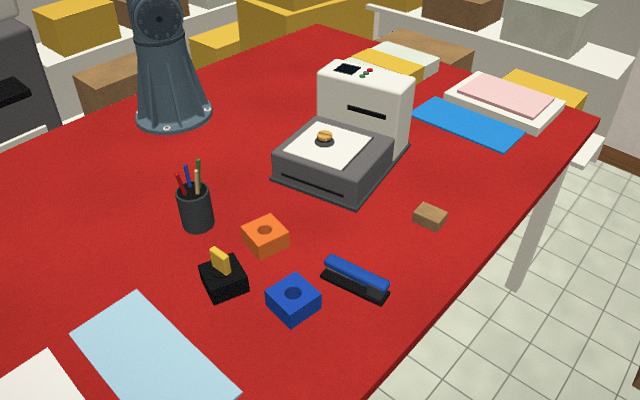

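View pics/top0.png

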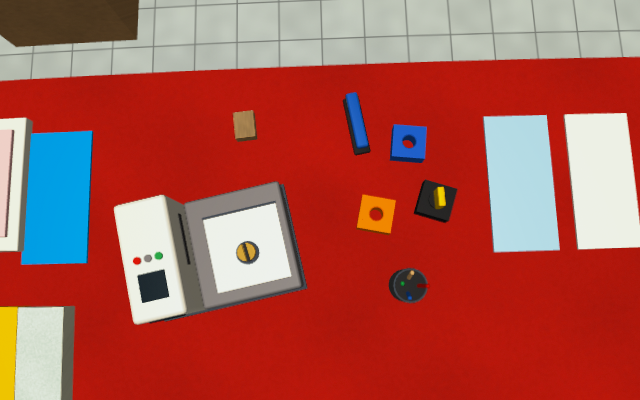

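View pics/wrist0.png

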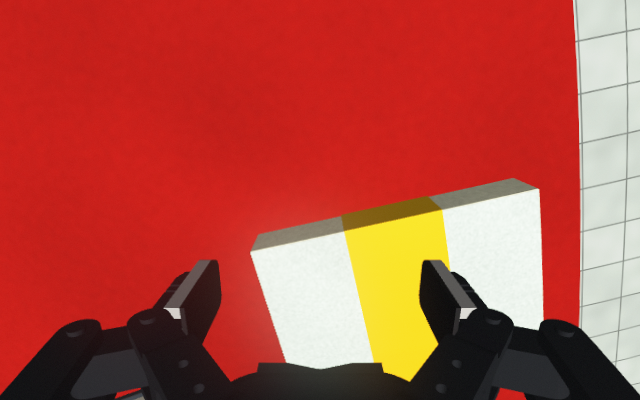

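The top view shows the key and black stand at about (438,200) and the brass stud at (247,252), with its slot nearly vertical in the image. The scene view shows the key at (220,262) and the stud at (325,137). I'll measure these next.

Run:
```python
from h import *
c=cam('top');s=cam('scene')
def blob(c,roi,lo,hi):
    x0,y0,x1,y1=roi; f=cv2.cvtColor(c['frame'],cv2.COLOR_RGB2HSV)[y0:y1,x0:x1]
    m=cv2.inRange(f,lo,hi); n,l,st,ce=cv2.connectedComponentsWithStats(m)
    i=1+np.argmax(st[1:,4]); mm=(l==i).astype(np.uint8)
    k=max(cv2.findContours(mm,0,2)[0],key=cv2.contourArea)+np.array([x0,y0])
    return k,ce[i]+[x0,y0],st[i]
for nm,cc,roi in [('top',c,(415,175,465,225)),('scene',s,(195,240,245,280))]:
    k,ce,st=blob(cc,roi,(20,120,80),(35,255,255)); print(nm,ce,st,cv2.minAreaRect(k))
for nm,cc,roi in [('top',c,(225,230,270,275)),('scene',s,(305,120,345,155))]:
    k,ce,st=blob(cc,roi,(10,80,80),(35,255,255)); print(nm,ce,st,cv2.minAreaRect(k))
# stand black
k,ce,st=blob(c,(405,170,470,230),(0,0,0),(179,255,60)); print('stand',ce,st,cv2.minAreaRect(k))
for nm,cc,(a,b,cx,d) in [('k_top',c,(400,160,480,240)),('s_top',c,(190,190,310,310)),('k_sc',s,(190,230,260,310)),('s_sc',s,(270,110,380,180))]:
    im=cc['frame'][b:d,a:cx,::-1]; cv2.imwrite('pics/'+nm+'.png',cv2.resize(im,None,fx=6 if nm!='s_top' else 5,fy=6 if nm!='s_top' else 5,interpolation=cv2.INTER_CUBIC))
```

```text
top [439.37168142 197.27433628] [ 19  11  12  23 226] ((439.3118896484375, 197.1188201904297), (21.79131317138672, 10.945408821105957), 84.2894058227539)
scene [220.13715711 260.67082294] [ 15   6  21  30 401] ((220.0675811767578, 260.4054260253906), (29.64314842224121, 18.01838493347168), 35.53767776489258)
top [241.31932773 252.95798319] [ 12  14  10  18 119] ((240.85292053222656, 253.08824157714844), (17.679834365844727, 8.351822853088379), 77.47119140625)
scene [324.15107914 135.38129496] [ 12  10  15  12 139] ((324.0, 135.5), (11.0, 14.0), 90.0)
stand [433.86673347 201.6503006 ] [  9  10  43  42 998] ((434.90570068359375, 200.83016967773438), (35.164302825927734, 35.43901824951172), 15.945395469665527)
```

View pics/k_top.png

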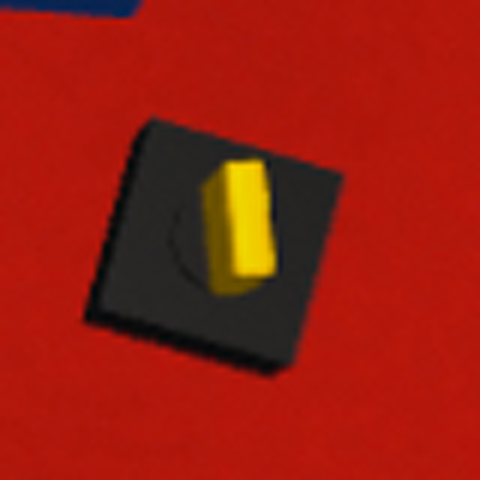

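View pics/s_top.png

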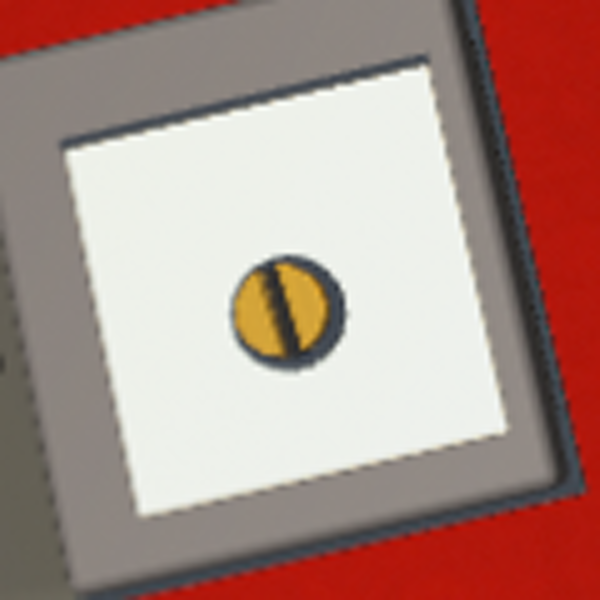

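View pics/k_sc.png

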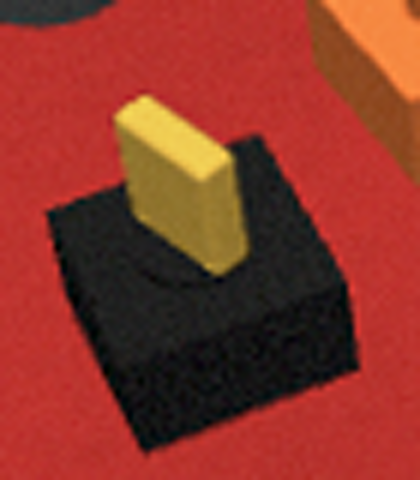

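Run:
```python
from h import *
c=cam('top')
P=lambda x,y,z,a=400,b=160,f=6: ray(c,(a+(x+.5)/f-.5,b+(y+.5)/f-.5),z)
kc=[P(*q,.088) for q in [(225,162),(265,160),(273,275),(237,277)]]
print('key',np.mean(kc,0),[np.linalg.norm(kc[i]-kc[(i+1)%4]).round(4) for i in range(4)])
d=(kc[3]+kc[2]-kc[0]-kc[1]); print('key long ang',np.degrees(np.arctan2(d[1],d[0])))
sc=[P(*q,.04) for q in [(152,118),(343,175),(292,362),(98,312)]]
print('stand',np.mean(sc,0),[np.linalg.norm(sc[i]-sc[(i+1)%4]).round(4) for i in range(4)])
S=lambda x,y,z:P(x,y,z,190,190,5)
print('stud',S(279,311,.107)); d=S(292,354,.107)-S(266,268,.107); print('slot',np.degrees(np.arctan2(d[1],d[0])),np.linalg.norm(d))
print('washer',S(288,312,.088))
cc=[S(*q,.085) for q in [(62,147),(430,65),(508,432),(140,516)]]
print('cover',np.mean(cc,0)); d=cc[2]-cc[1]+cc[3]-cc[0];print(np.degrees(np.arctan2(d[1],d[0])))
# tower/deck etc
```

```text
key [ 0.61054813 -0.30990072  0.088     ] [np.float64(0.0133), np.float64(0.0386), np.float64(0.0119), np.float64(0.0387)]
key long ang -178.67966464091748
stand [ 0.61052636 -0.30960468  0.04      ] [np.float64(0.0688), np.float64(0.0683), np.float64(0.0686), np.float64(0.0712)]
stud [0.51009374 0.07794277 0.107     ]
slot -163.5439974255334 0.03499054918288483
washer [0.51080496 0.07762981 0.088     ]
cover [0.52045041 0.0796103  0.085     ]
-168.40966289180767
```

Run:
```python
from h import *
s=cam('scene')
for nm,(a,b,x,d) in {'k_sc':(190,230,260,310),'s_sc':(300,115,350,155)}.items():
    cv2.imwrite('pics/%s2.png'%nm,cv2.resize(s['frame'][b:d,a:x,::-1],None,fx=8,fy=8,interpolation=cv2.INTER_CUBIC))
```

```text
(no output)
```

View pics/s_sc2.png

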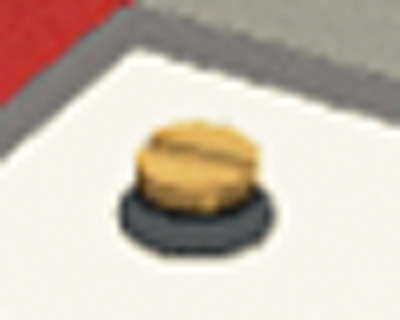

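Call:
drive_tool(deltas=[{"slide": [0, 0, 0], "delta_rot": [0, 0, -0.0403], "hand": 0.7}, {"slide": [0, 0, 0], "delta_rot": [0, 0, -0.0403], "hand": 0.7}, {"slide": [-0.5, -0.95, 0], "delta_rot": [0, 0, 0], "hand": 0.7}, {"slide": [-0.5, -0.95, 0], "delta_rot": [0, 0, 0], "hand": 0.7}, {"slide": [-0.5, -0.95, 0], "delta_rot": [0, 0, 0], "hand": 0.7}])

```text
time_s: 0.98
eef_pos: [0.2098, 0.4179, 0.2313]
eef_rot: [0.0, -0.012, 1.0, 0.0]
wrist_force: [0.9, 0.6, 0.6]
opening: 0.703
```

Call:
drive_tool(deltas=[{"slide": [-0.5, -0.95, 0], "delta_rot": [0, 0, 0], "hand": 0.7}, {"slide": [-0.5, -0.95, 0], "delta_rot": [0, 0, 0], "hand": 0.7}, {"slide": [-0.5, -0.95, 0], "delta_rot": [0, 0, 0], "hand": 0.7}, {"slide": [-0.5, -0.95, 0], "delta_rot": [0, 0, 0], "hand": 0.7}, {"slide": [-0.5, -0.95, 0], "delta_rot": [0, 0, 0], "hand": 0.7}])

```text
time_s: 1.6
eef_pos: [0.3405, 0.1832, 0.2317]
eef_rot: [0.001, -0.012, 1.0, 0.0]
wrist_force: [0.4, 0.3, -0.2]
opening: 0.701
```

Call:
drive_tool(deltas=[{"slide": [-0.5, -0.95, 0], "delta_rot": [0, 0, 0], "hand": 0.7}, {"slide": [-0.5, -0.95, 0], "delta_rot": [0, 0, 0], "hand": 0.7}, {"slide": [-0.5, -0.95, 0], "delta_rot": [0, 0, 0], "hand": 0.7}, {"slide": [-0.5, -0.95, 0], "delta_rot": [0, 0, 0], "hand": 0.7}, {"slide": [-0.5, -0.95, 0], "delta_rot": [0, 0, 0], "hand": 0.7}])

```text
time_s: 2.22
eef_pos: [0.471, -0.0517, 0.2315]
eef_rot: [0.0, -0.011, 1.0, -0.0]
wrist_force: [1.1, 0.4, -0.7]
opening: 0.698
```

Call:
drive_tool(deltas=[{"slide": [-0.52, -1, 0], "delta_rot": [0, 0, 0], "hand": 0.7}, {"slide": [-0.52, -1, 0], "delta_rot": [0, 0, 0], "hand": 0.7}, {"slide": [-0.52, -1, 0], "delta_rot": [0, 0, 0], "hand": 0.7}, {"slide": [-0.52, -1, 0], "delta_rot": [0, 0, 0], "hand": 0.7}, {"slide": [-0.5, -1, 0.4], "delta_rot": [0, 0, 0], "hand": 0.7}])

```text
time_s: 2.85
eef_pos: [0.607, -0.2992, 0.2131]
eef_rot: [0.002, -0.012, 1.0, -0.001]
wrist_force: [0.2, 0.2, 0.4]
opening: 0.697
```

Call:
drive_tool(deltas=[{"slide": [-0.07, -0.2, 0.4], "delta_rot": [0, 0, 0], "hand": 0.7}, {"slide": [0, 0, 0], "delta_rot": [0, 0, 0], "hand": 0.7}, {"slide": [0, 0, 0], "delta_rot": [0, 0, 0], "hand": 0.7}, {"slide": [0, 0, 0], "delta_rot": [0, 0, 0], "hand": 0.7}, {"slide": [0, 0, 0], "delta_rot": [0, 0, 0], "hand": 0.7}])

```text
time_s: 3.48
eef_pos: [0.6093, -0.306, 0.1928]
eef_rot: [0.001, -0.012, 1.0, -0.001]
wrist_force: [-0.3, -0.3, -0.4]
opening: 0.703
```

Run:
```python
from h import *
c=cam('wrist','w1.png');o=ctrl.get_obs();print(o['eef_pos'],o['eef_rot'],o['wrist_force'])
print(proj(c,[[.6105,-.31,.088],[.6105,-.31,.04]]))
```

```text
[ 0.60921971 -0.30613559  0.1924871 ] [ 6.32089138e-04 -1.21087760e-02  9.99926371e-01 -4.79357616e-04] [ 0.3817566  -0.24111723  0.74387079]
[[314.96709163 201.9543448 ]
 [315.75435411 186.19339809]]
```

View pics/w1.png

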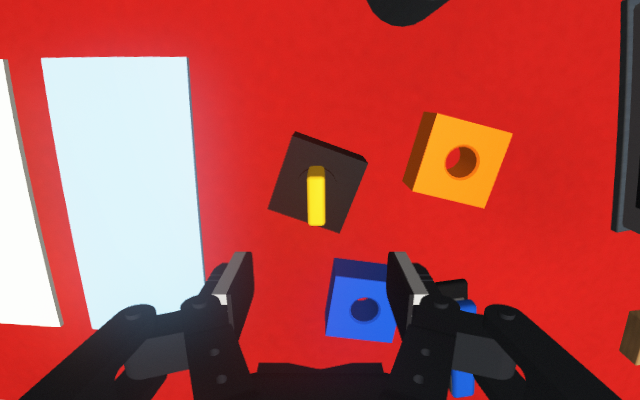

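The handle top is at (316,201) in the wrist view, and the top-camera estimate projects to (315,202), so they agree. I'll descend and grip.

Call:
drive_tool(deltas=[{"slide": [-0.025, -0.08, 0.7], "delta_rot": [0, 0, 0], "hand": 0.7}, {"slide": [0, 0, 0.7], "delta_rot": [0, 0, 0], "hand": 0.7}, {"slide": [0, 0, 0.7], "delta_rot": [0, 0, 0], "hand": 0.7}, {"slide": [0, 0, 0.5], "delta_rot": [0, 0, 0], "hand": 0.7}, {"slide": [0, 0, 0.22], "delta_rot": [0, 0, 0], "hand": 0.7}])

```text
time_s: 4.15
eef_pos: [0.6094, -0.3098, 0.0488]
eef_rot: [-0.001, -0.012, 1.0, 0.001]
wrist_force: [-0.0, 0.8, 0.2]
opening: 0.7
```

Call:
drive_tool(deltas=[{"slide": [0, 0, 0], "delta_rot": [0, 0, 0], "hand": 0.4}, {"slide": [0, 0, 0], "delta_rot": [0, 0, 0], "hand": 0.3}, {"slide": [0, 0, 0], "delta_rot": [0, 0, 0], "hand": 0}, {"slide": [0, 0, 0], "delta_rot": [0, 0, 0], "hand": 0}, {"slide": [0, 0, 0], "delta_rot": [0, 0, 0], "hand": 0}])

```text
time_s: 4.78
eef_pos: [0.6112, -0.3113, 0.0521]
eef_rot: [0.001, -0.012, 1.0, -0.001]
wrist_force: [-1.2, 0.3, 5.3]
opening: 0.157
```

Run:
```python
from h import *
c=cam('wrist','w2.png');o=ctrl.get_obs();print(o['eef_pos'],o['eef_rot'],o['wrist_force'],o['torque'],o['opening'],o['time_s'])
```

```text
[ 0.61124605 -0.31129159  0.0521035 ] [ 1.15714238e-03 -1.17192417e-02  9.99930313e-01 -8.29810509e-04] [-0.92204339  1.18781714  6.28377905] [ 0.09853461  0.03278955 -0.00460945] 0.1591991884211266 4.825
```

View pics/w2.png

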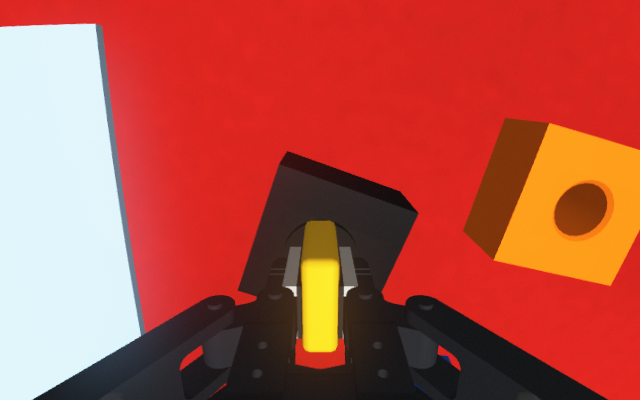

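Call:
drive_tool(deltas=[{"slide": [0, 0, -0.3], "delta_rot": [0, 0, 0], "hand": 0}, {"slide": [0, 0, -0.7], "delta_rot": [0, 0, 0], "hand": 0}, {"slide": [0, 0, -0.8], "delta_rot": [0, 0, 0], "hand": 0}, {"slide": [0, 0, -0.8], "delta_rot": [0, 0, 0], "hand": 0}, {"slide": [0, 0, -0.76], "delta_rot": [0, 0, 0], "hand": 0}])

```text
time_s: 5.45
eef_pos: [0.61, -0.3105, 0.2204]
eef_rot: [0.0, -0.012, 1.0, -0.0]
wrist_force: [0.1, 0.4, -1.5]
opening: 0.16
```

Call:
drive_tool(deltas=[{"slide": [0, 0.4, 0], "delta_rot": [0, 0, 0], "hand": 0}, {"slide": [0.23, 0.95, 0], "delta_rot": [0, 0, 0], "hand": 0}, {"slide": [0.23, 0.95, 0], "delta_rot": [0, 0, 0], "hand": 0}, {"slide": [0.23, 0.95, 0], "delta_rot": [0, 0, 0], "hand": 0}, {"slide": [0.23, 0.95, 0], "delta_rot": [0, 0, 0], "hand": 0}])

```text
time_s: 6.08
eef_pos: [0.5576, -0.0992, 0.217]
eef_rot: [-0.001, -0.012, 1.0, 0.001]
wrist_force: [0.8, 0.5, -1.8]
opening: 0.157
```

Call:
drive_tool(deltas=[{"slide": [0.23, 0.95, 0], "delta_rot": [0, 0, 0], "hand": 0}, {"slide": [0.23, 0.95, 0], "delta_rot": [0, 0, 0], "hand": 0}, {"slide": [0.23, 0.95, 0], "delta_rot": [0, 0, -0.04], "hand": 0}, {"slide": [0.2, 0.6, 0], "delta_rot": [0, 0, -0.044], "hand": 0}, {"slide": [0, 0, 0], "delta_rot": [0, 0, 0], "hand": 0}])

```text
time_s: 6.7
eef_pos: [0.5048, 0.0707, 0.2171]
eef_rot: [-0.001, -0.145, 0.989, 0.001]
wrist_force: [0.4, -0.2, -0.6]
opening: 0.154
```

Run:
```python
from h import *
c=cam('wrist','w3.png');o=ctrl.get_obs();print(o['eef_pos'],o['eef_rot'],o['wrist_force'],o['torque'],o['opening'],o['time_s'])
s=cam('scene','s3.png');cam('top','t3.png')
print(proj(c,[[.51,.078,.107],[.510,.078,.088]]))
```

```text
[0.50576298 0.06937875 0.21742071] [-8.14959988e-04 -1.43840580e-01  9.89600531e-01  1.14458422e-04] [ 0.67933666 -0.51862911 -0.32986724] [-0.01338683 -0.02232233 -0.00696407] 0.15511130649978078 6.75
[[326.91845784 207.89238172]
 [326.42201705 200.89906167]]
```

View pics/w3.png

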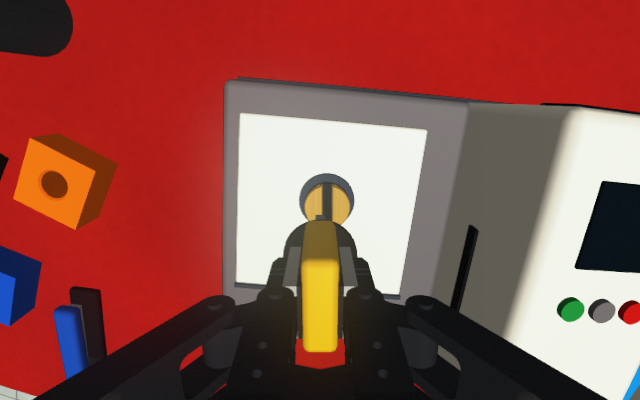

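View pics/s3.png

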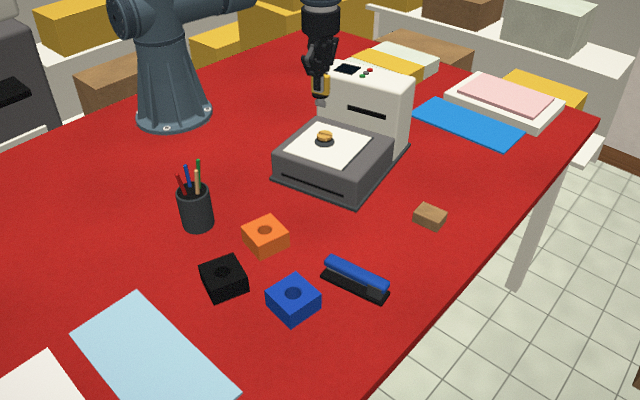

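The wrist view shows the stud head at about (327,203), its slot nearly vertical in the image, and the blade end at (320,216). I'll zoom in to refine the offset and angle.

Run:
```python
from h import *
f=cv2.imread('pics/w3.png')[160:260,270:380]; cv2.imwrite('pics/w3z.png',cv2.resize(f,None,fx=6,fy=6,interpolation=cv2.INTER_CUBIC))
```

```text
(no output)
```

View pics/w3z.png

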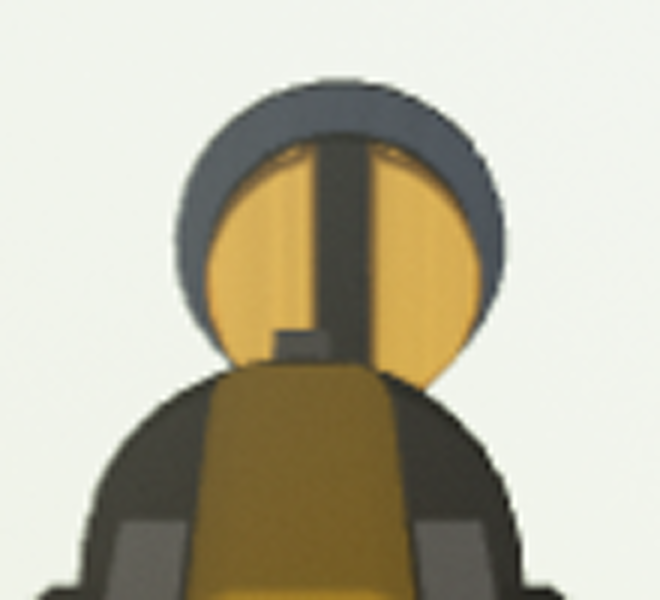

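Run:
```python
from h import *
c=cam('wrist');o=ctrl.get_obs(); print(c['mtx'].round(1).tolist() if hasattr(c['mtx'],'tolist') else c['mtx'])
Z=lambda x,y,z: ray(c,(270+(x+.5)/6-.5,160+(y+.5)/6-.5),z)
a=[Z(316,150,.106),Z(372,150,.106),Z(372,340,.106),Z(316,310,.106)]
for e in (a[3]-a[0],a[2]-a[1]): print('slot ang',np.degrees(np.arctan2(e[1],e[0])),np.linalg.norm(a[1]-a[0]))
print('head L,R',Z(207,270,.107),Z(482,270,.107),np.linalg.norm(Z(207,270,.107)-Z(482,270,.107)))
L=np.array([Z(*p,.107) for p in [(207,270),(482,270),(344,136),(230,205),(460,205)]])
# circle fit with r=18
from scipy.optimize import least_squares
print('c',least_squares(lambda p:np.hypot(*(L[:,:2]-p).T)-.018,[.51,.078]).x)
W=np.array([Z(*p,.088) for p in [(177,235),(505,240),(341,79),(205,150),(480,150),(200,330),(482,330)]])
print('w',least_squares(lambda p:np.hypot(*(W[:,:2]-p).T)-.023,[.51,.078]).x)
from scipy.spatial.transform import Rotation as Rr
q=o['eef_rot'];M=Rr.from_quat([q[1],q[2],q[3],q[0]]).as_matrix();print(M.round(4),o['eef_pos'])
t=o['eef_pos']+M@[0.012,0,-(.0139-.053)];print('blade end proj',(proj(c,[t])-[269.5,159.5])*6)
mid=(a[0]+a[1])/2;print('offset tool', M.T@(mid-o['eef_pos']))
```

```text
[[343.2, 0.0, 319.7], [0.0, 343.2, 201.3], [0.0, 0.0, 1.0]]
slot ang 16.55064837172245 0.007119330822385207
slot ang 16.99810535574198 0.007119330822385207
head L,R [0.51484579 0.05750027 0.107     ] [0.5048245  0.09149177 0.107     ] 0.035437951476968044
c [0.51063946 0.07473574]
w [0.51198893 0.07510114]
[[-9.595e-01 -2.818e-01 -5.000e-04]
 [-2.818e-01  9.595e-01 -2.000e-04]
 [ 5.000e-04 -1.000e-04 -1.000e+00]] [0.50711421 0.06755236 0.21795199]
blade end proj [[298.72243956 328.98348763]]
offset tool [0.01103433 0.00574676 0.11195736]
```

Call:
drive_tool(deltas=[{"slide": [-0.12, 0.106, 0.4], "delta_rot": [0, 0, -0.002], "hand": 0}, {"slide": [0, 0, 0.4], "delta_rot": [0, 0, 0], "hand": 0}, {"slide": [0, 0, 0.36], "delta_rot": [0, 0, 0], "hand": 0}, {"slide": [0, 0, 0], "delta_rot": [0, 0, 0], "hand": 0}, {"slide": [0, 0, 0], "delta_rot": [0, 0, 0], "hand": 0}])

```text
time_s: 7.52
eef_pos: [0.5119, 0.0745, 0.1608]
eef_rot: [0.0, -0.146, 0.989, -0.0]
wrist_force: [0.1, 0.3, -1.9]
opening: 0.157
```

Run:
```python
from h import *
E=[]
for i in range(3):
    c=cam('wrist','w4.png');o=ctrl.get_obs();E.append(o['eef_pos'])
print(np.array(E).round(4),o['wrist_force'],o['time_s'])
f=cv2.imread('pics/w4.png')[160:260,270:380]; cv2.imwrite('pics/w4z.png',cv2.resize(f,None,fx=6,fy=6,interpolation=cv2.INTER_CUBIC))
s=cam('scene');cv2.imwrite('pics/s4z.png',cv2.resize(s['frame'][90:160,290:360,::-1],None,fx=8,fy=8,interpolation=cv2.INTER_CUBIC))
```

```text
[[0.5121 0.0746 0.1611]
 [0.5121 0.0747 0.1613]
 [0.5121 0.0747 0.1612]] [-0.09200937  0.11608609 -1.00057572] 7.675
```

View pics/w4z.png

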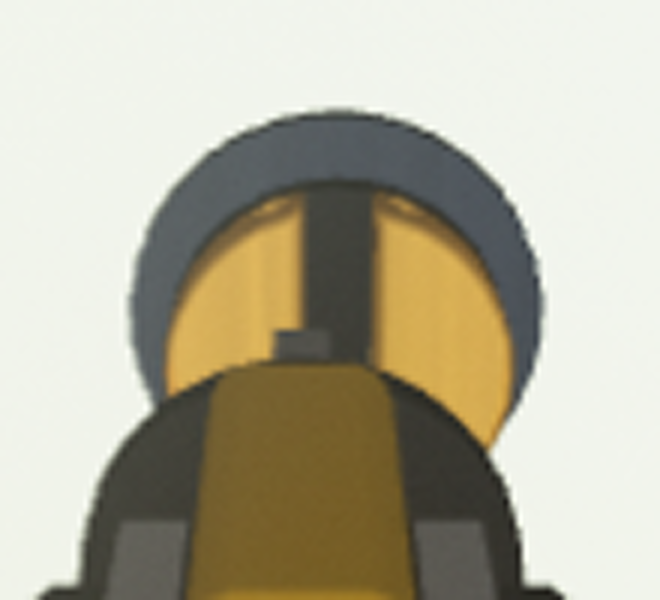

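View pics/s4z.png

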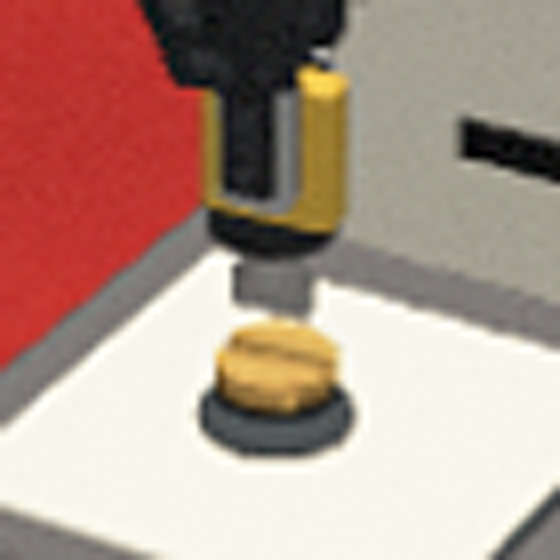

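Run:
```python
from h import *
from scipy.optimize import least_squares
from scipy.spatial.transform import Rotation as Rr
c=cam('wrist','w5.png');o=ctrl.get_obs()
q=o['eef_rot'];M=Rr.from_quat([q[1],q[2],q[3],q[0]]).as_matrix();e=o['eef_pos']
R=np.array(c['R']);cw=-R.T@np.array(c['t']).ravel()
print('eef',e,'cam in tool',M.T@(cw-e)); print((R@M).round(3))
Z=lambda x,y,z: ray(c,(270+(x+.5)/6-.5,160+(y+.5)/6-.5),z)
m0,m1=Z(338.5,195,.106),Z(341,350,.106)
print('slot in tool',M.T@(m0-e),M.T@(m1-e), 'w',np.linalg.norm(Z(302,250,.106)-Z(375,250,.106)))
L=np.array([Z(*p,.107) for p in [(165,350),(514,350),(340,182)]])
p=least_squares(lambda p:np.hypot(*(L[:,:2]-p).T)-.018,[.51,.078]).x;print('head',p,M.T@(np.r_[p,.107]-e))
zt=e[2]-.0391
b=Z(301,332,zt);print('blade (y tool)',M.T@(b-e),zt)
```

```text
eef [0.51185287 0.07485293 0.16100517] cam in tool [ 0.07390127 -0.00030573 -0.14258333]
[[ 0.     1.    -0.   ]
 [-0.958  0.    -0.288]
 [-0.288  0.     0.958]]
slot in tool [0.02020773 0.00347585 0.05497892] [0.00387229 0.00382413 0.0549986 ] w 0.007315092631878706
head [0.50723395 0.07724729] [0.00379378 0.00365582 0.05399877]
blade (y tool) [ 0.01129008 -0.00024998  0.03908644] 0.12190516641379687
```

Call:
drive_tool(deltas=[{"slide": [0.07, 0.075, 0], "delta_rot": [0, 0, -0.003], "hand": 0}, {"slide": [0, 0, 0.1], "delta_rot": [0, 0, 0], "hand": 0}, {"slide": [0, 0, 0.1], "delta_rot": [0, 0, 0], "hand": 0}, {"slide": [0, 0, 0], "delta_rot": [0, 0, 0], "hand": 0}, {"slide": [0, 0, 0], "delta_rot": [0, 0, 0], "hand": 0}])

```text
time_s: 8.4
eef_pos: [0.507, 0.0774, 0.1502]
eef_rot: [-0.0, -0.151, 0.989, -0.0]
wrist_force: [-0.6, -0.3, -1.2]
opening: 0.161
```

Run:
```python
from h import *
c=cam('wrist','w6.png');o=ctrl.get_obs();print(o['eef_pos'],o['wrist_force'],o['torque'],o['time_s'])
f=cv2.imread('pics/w6.png')[160:260,270:380]; cv2.imwrite('pics/w6z.png',cv2.resize(f,None,fx=6,fy=6,interpolation=cv2.INTER_CUBIC))
```

```text
[0.50705514 0.07741933 0.15029813] [ 0.73471549  0.01074787 -1.99579215] [-0.03014436  0.01983824  0.01575488] 8.45
```

View pics/w6z.png

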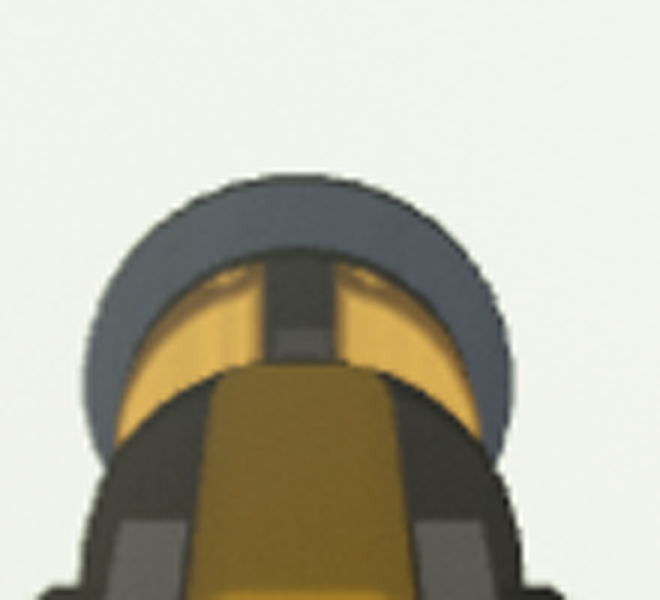

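The blade (centre 301 in the zoom) sits over the slot (262–336). I'll lower it into the slot.

Call:
drive_tool(deltas=[{"slide": [0, 0, 0.06], "delta_rot": [0, 0, 0], "hand": 0}, {"slide": [0, 0, 0.06], "delta_rot": [0, 0, 0], "hand": 0}, {"slide": [0, 0, 0.04], "delta_rot": [0, 0, 0], "hand": 0}, {"slide": [0, 0, 0], "delta_rot": [0, 0, 0], "hand": 0}, {"slide": [0, 0, 0], "delta_rot": [0, 0, 0], "hand": 0}])

```text
time_s: 9.07
eef_pos: [0.507, 0.0774, 0.1423]
eef_rot: [0.0, -0.151, 0.989, -0.0]
wrist_force: [0.7, 0.2, -0.4]
opening: 0.156
```

Call:
drive_tool(deltas=[{"slide": [0, 0, 0.03], "delta_rot": [0, 0, 0], "hand": 0}, {"slide": [0, 0, 0.03], "delta_rot": [0, 0, 0], "hand": 0}, {"slide": [0, 0, 0.02], "delta_rot": [0, 0, 0], "hand": 0}, {"slide": [0, 0, 0], "delta_rot": [0, 0, 0], "hand": 0}, {"slide": [0, 0, 0], "delta_rot": [0, 0, 0], "hand": 0}])

```text
time_s: 9.7
eef_pos: [0.507, 0.0774, 0.1383]
eef_rot: [-0.0, -0.151, 0.989, -0.0]
wrist_force: [-0.3, 0.3, -1.5]
opening: 0.155
```

Nearly at the floor of the slot. I'll take smaller steps from here.

Call:
drive_tool(deltas=[{"slide": [0, 0, 0.01], "delta_rot": [0, 0, 0], "hand": 0}, {"slide": [0, 0, 0.01], "delta_rot": [0, 0, 0], "hand": 0}, {"slide": [0, 0, 0.01], "delta_rot": [0, 0, 0], "hand": 0}, {"slide": [0, 0, 0], "delta_rot": [0, 0, 0], "hand": 0}, {"slide": [0, 0, 0], "delta_rot": [0, 0, 0], "hand": 0}])

```text
time_s: 10.32
eef_pos: [0.5071, 0.0774, 0.137]
eef_rot: [0.0, -0.151, 0.989, -0.0]
wrist_force: [-1.1, -0.0, 4.4]
opening: 0.158
```

Call:
drive_tool(deltas=[{"slide": [0, 0, 0.01], "delta_rot": [0, 0, 0], "hand": 0}, {"slide": [0, 0, 0.01], "delta_rot": [0, 0, 0], "hand": 0}, {"slide": [0, 0, 0], "delta_rot": [0, 0, 0], "hand": 0}, {"slide": [0, 0, 0], "delta_rot": [0, 0, 0], "hand": 0}, {"slide": [0, 0, 0], "delta_rot": [0, 0, 0], "hand": 0}])

```text
time_s: 10.95
eef_pos: [0.5072, 0.0775, 0.1362]
eef_rot: [0.0, -0.151, 0.989, -0.0]
wrist_force: [-2.3, 0.6, 7.1]
opening: 0.158
```

Net press is about 8.5 N. I'll start turning clockwise, which is + about tool z.

Call:
drive_tool(deltas=[{"slide": [0, 0, 0], "delta_rot": [0, 0, 0.025], "hand": 0}, {"slide": [0, 0, 0], "delta_rot": [0, 0, 0.03], "hand": 0}, {"slide": [0, 0, 0], "delta_rot": [0, 0, 0.03], "hand": 0}, {"slide": [0, 0, 0], "delta_rot": [0, 0, 0.03], "hand": 0}, {"slide": [0, 0, 0], "delta_rot": [0, 0, 0], "hand": 0}])

```text
time_s: 11.58
eef_pos: [0.5074, 0.0779, 0.1362]
eef_rot: [0.001, 0.03, 1.0, 0.0]
wrist_force: [-0.7, 1.4, 5.5]
opening: 0.154
```

Run:
```python
from h import *
o=ctrl.get_obs();print(o['eef_pos'],o['wrist_force'],o['torque'],np.degrees(2*np.arctan2(o['eef_rot'][1],o['eef_rot'][2])))
c=cam('wrist');o=ctrl.get_obs();print(o['eef_pos'],o['wrist_force'],o['torque'])
f=c['frame'][160:260,270:380,::-1]; cv2.imwrite('pics/w7z.png',cv2.resize(f,None,fx=6,fy=6,interpolation=cv2.INTER_CUBIC))
```

```text
[0.50742031 0.07790162 0.13615278] [-0.72193365  1.39986814  5.47131568] [0.37273605 0.20598976 0.05756728] 3.3993194279362373
[0.50744497 0.07789512 0.13616618] [-0.41970944  2.05476117  5.32949204] [0.38961319 0.20125897 0.05542811]
```

View pics/w7z.png

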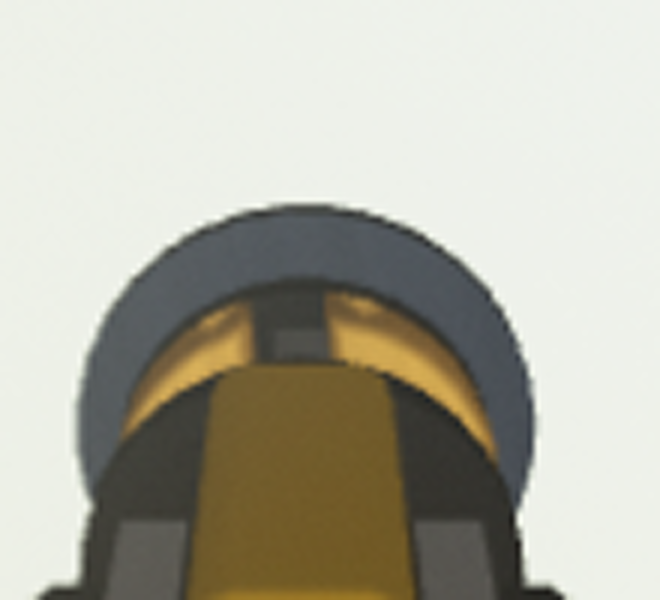

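Call:
drive_tool(deltas=[{"slide": [0, 0, 0.01], "delta_rot": [0, 0, 0.03], "hand": 0}, {"slide": [0, 0, 0.01], "delta_rot": [0, 0, 0.03], "hand": 0}, {"slide": [0, 0, 0], "delta_rot": [0, 0, 0.03], "hand": 0}, {"slide": [0, 0, 0], "delta_rot": [0, 0, 0.02], "hand": 0}, {"slide": [0, 0, 0], "delta_rot": [0, 0, 0], "hand": 0}])

```text
time_s: 12.25
eef_pos: [0.5076, 0.0787, 0.1355]
eef_rot: [0.001, 0.201, 0.98, 0.001]
wrist_force: [-0.9, 5.2, 7.6]
opening: 0.159
```

Call:
drive_tool(deltas=[{"slide": [0, 0.01, 0.01], "delta_rot": [0, 0, 0.01], "hand": 0}, {"slide": [0, 0.01, 0.01], "delta_rot": [0, 0, 0.01], "hand": 0}, {"slide": [0, 0, 0], "delta_rot": [0, 0, 0.01], "hand": 0}, {"slide": [0, 0, 0], "delta_rot": [0, 0, 0], "hand": 0}, {"slide": [0, 0, 0], "delta_rot": [0, 0, 0], "hand": 0}])

```text
time_s: 12.88
eef_pos: [0.5078, 0.0791, 0.1347]
eef_rot: [0.0, 0.246, 0.969, 0.001]
wrist_force: [-3.3, 3.1, 9.6]
opening: 0.156
```

Call:
drive_tool(deltas=[{"slide": [0, 0.005, 0], "delta_rot": [0, 0, 0.012], "hand": 0}, {"slide": [0, 0, 0], "delta_rot": [0, 0, 0.012], "hand": 0}, {"slide": [0, 0, 0], "delta_rot": [0, 0, 0.012], "hand": 0}, {"slide": [0, 0, 0], "delta_rot": [0, 0, 0], "hand": 0}, {"slide": [0, 0, 0], "delta_rot": [0, 0, 0], "hand": 0}])

```text
time_s: 13.5
eef_pos: [0.5079, 0.0794, 0.1347]
eef_rot: [0.0, 0.301, 0.954, 0.001]
wrist_force: [-3.5, 3.6, 9.9]
opening: 0.158
```

Call:
drive_tool(deltas=[{"slide": [0, 0.005, 0], "delta_rot": [0, 0, 0.012], "hand": 0}, {"slide": [0, 0, 0], "delta_rot": [0, 0, 0.012], "hand": 0}, {"slide": [0, 0, 0], "delta_rot": [0, 0, 0.012], "hand": 0}, {"slide": [0, 0, 0], "delta_rot": [0, 0, 0], "hand": 0}, {"slide": [0, 0, 0], "delta_rot": [0, 0, 0], "hand": 0}])

```text
time_s: 14.12
eef_pos: [0.5081, 0.0797, 0.1347]
eef_rot: [0.0, 0.354, 0.935, 0.001]
wrist_force: [-2.5, 3.1, 10.3]
opening: 0.158
```

Call:
drive_tool(deltas=[{"slide": [0, 0, 0], "delta_rot": [0, 0, 0.012], "hand": 0}, {"slide": [0, 0, 0], "delta_rot": [0, 0, 0.012], "hand": 0}, {"slide": [0, 0, 0], "delta_rot": [0, 0, 0.012], "hand": 0}, {"slide": [0, 0, 0], "delta_rot": [0, 0, 0], "hand": 0}, {"slide": [0, 0, 0], "delta_rot": [0, 0, 0], "hand": 0}])

```text
time_s: 14.75
eef_pos: [0.5083, 0.0799, 0.1347]
eef_rot: [0.0, 0.407, 0.914, 0.001]
wrist_force: [-1.4, 4.1, 9.9]
opening: 0.155
```

Call:
drive_tool(deltas=[{"slide": [0, 0, 0], "delta_rot": [0, 0, 0.012], "hand": 0}, {"slide": [0, 0, 0], "delta_rot": [0, 0, 0.012], "hand": 0}, {"slide": [0, 0, 0], "delta_rot": [0, 0, 0.012], "hand": 0}, {"slide": [0, 0, 0], "delta_rot": [0, 0, 0], "hand": 0}, {"slide": [0, 0, 0], "delta_rot": [0, 0, 0], "hand": 0}])

```text
time_s: 15.38
eef_pos: [0.5084, 0.0801, 0.1347]
eef_rot: [0.0, 0.458, 0.889, 0.002]
wrist_force: [-1.0, 4.8, 8.5]
opening: 0.159
```

Run:
```python
from h import *
c=cam('wrist');o=ctrl.get_obs();print(o['eef_pos'],o['wrist_force'],o['torque'],np.degrees(2*np.arctan2(o['eef_rot'][1],o['eef_rot'][2])))
f=c['frame'][160:260,270:380,::-1]; cv2.imwrite('pics/w8z.png',cv2.resize(f,None,fx=6,fy=6,interpolation=cv2.INTER_CUBIC))
```

```text
[0.50846147 0.08006639 0.13473355] [-2.1134285   4.13117075  9.26034514] [1.06785821 0.29098586 0.06285887] 54.45585384364176
```

View pics/w8z.png

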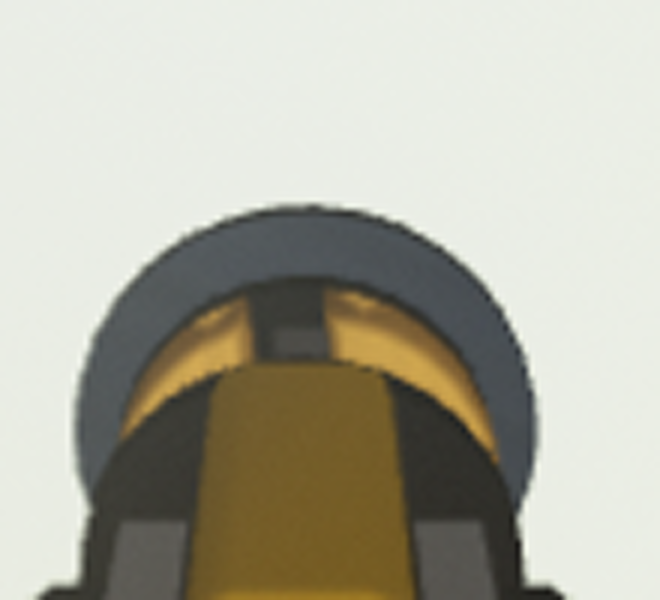

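Call:
drive_tool(deltas=[{"slide": [0.01, 0, 0.005], "delta_rot": [0, 0, 0.012], "hand": 0}, {"slide": [0.01, 0, 0], "delta_rot": [0, 0, 0.012], "hand": 0}, {"slide": [0, 0, 0], "delta_rot": [0, 0, 0.012], "hand": 0}, {"slide": [0, 0, 0], "delta_rot": [0, 0, 0], "hand": 0}, {"slide": [0, 0, 0], "delta_rot": [0, 0, 0], "hand": 0}])

```text
time_s: 16.05
eef_pos: [0.5086, 0.0804, 0.1347]
eef_rot: [0.001, 0.507, 0.862, 0.002]
wrist_force: [1.1, 3.5, 8.4]
opening: 0.155
```

Call:
drive_tool(deltas=[{"slide": [0, 0, 0.01], "delta_rot": [0, 0, 0.012], "hand": 0}, {"slide": [0, 0, 0], "delta_rot": [0, 0, 0.012], "hand": 0}, {"slide": [0, 0, 0], "delta_rot": [0, 0, 0.012], "hand": 0}, {"slide": [0, 0, 0], "delta_rot": [0, 0, 0], "hand": 0}, {"slide": [0, 0, 0], "delta_rot": [0, 0, 0], "hand": 0}])

```text
time_s: 16.68
eef_pos: [0.5087, 0.0804, 0.1339]
eef_rot: [0.001, 0.555, 0.832, 0.002]
wrist_force: [3.5, 4.8, 5.0]
opening: 0.153
```

Force fell and z dropped, so this may be the catch. I'll press straight down here.

Call:
drive_tool(deltas=[{"slide": [0, 0, 0.015], "delta_rot": [0, 0, 0], "hand": 0}, {"slide": [0, 0, 0.015], "delta_rot": [0, 0, 0], "hand": 0}, {"slide": [0, 0, 0], "delta_rot": [0, 0, 0], "hand": 0}, {"slide": [0, 0, 0], "delta_rot": [0, 0, 0], "hand": 0}, {"slide": [0, 0, 0], "delta_rot": [0, 0, 0], "hand": 0}])

```text
time_s: 17.3
eef_pos: [0.5088, 0.0804, 0.1325]
eef_rot: [0.001, 0.555, 0.832, 0.002]
wrist_force: [1.3, 6.1, 6.6]
opening: 0.154
```

Call:
drive_tool(deltas=[{"slide": [0, 0, 0.015], "delta_rot": [0, 0, 0], "hand": 0}, {"slide": [0, 0, 0.015], "delta_rot": [0, 0, 0], "hand": 0}, {"slide": [0, 0, 0], "delta_rot": [0, 0, 0], "hand": 0}, {"slide": [0, 0, 0], "delta_rot": [0, 0, 0], "hand": 0}, {"slide": [0, 0, 0], "delta_rot": [0, 0, 0], "hand": 0}])

```text
time_s: 17.92
eef_pos: [0.5087, 0.0804, 0.131]
eef_rot: [0.001, 0.555, 0.832, 0.002]
wrist_force: [2.3, 4.8, 6.5]
opening: 0.159
```

Call:
drive_tool(deltas=[{"slide": [0, 0, 0.01], "delta_rot": [0, 0, 0], "hand": 0}, {"slide": [0, 0, 0.01], "delta_rot": [0, 0, 0], "hand": 0}, {"slide": [0, 0, 0], "delta_rot": [0, 0, 0], "hand": 0}, {"slide": [0, 0, 0], "delta_rot": [0, 0, 0], "hand": 0}, {"slide": [0, 0, 0], "delta_rot": [0, 0, 0], "hand": 0}])

```text
time_s: 18.55
eef_pos: [0.5089, 0.0804, 0.1308]
eef_rot: [0.001, 0.555, 0.832, 0.002]
wrist_force: [-0.5, 4.6, 12.5]
opening: 0.16
```

Run:
```python
from h import *
c=cam('wrist','w9.png');o=ctrl.get_obs();print(o['eef_pos'],o['wrist_force'],o['torque'])
f=c['frame'][160:260,270:380,::-1]; cv2.imwrite('pics/w9z.png',cv2.resize(f,None,fx=6,fy=6,interpolation=cv2.INTER_CUBIC))
s=cam('scene');cv2.imwrite('pics/s9z.png',cv2.resize(s['frame'][90:160,290:360,::-1],None,fx=8,fy=8,interpolation=cv2.INTER_CUBIC))
```

```text
[0.50883909 0.08038597 0.1307967 ] [ 0.07154667  4.45532    11.80180597] [0.93395688 0.06752578 0.0290152 ]
```

View pics/w9z.png

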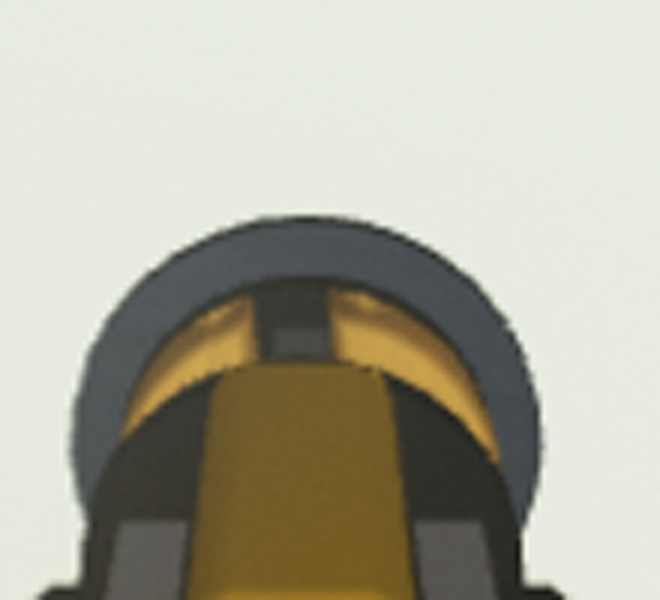

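View pics/s9z.png

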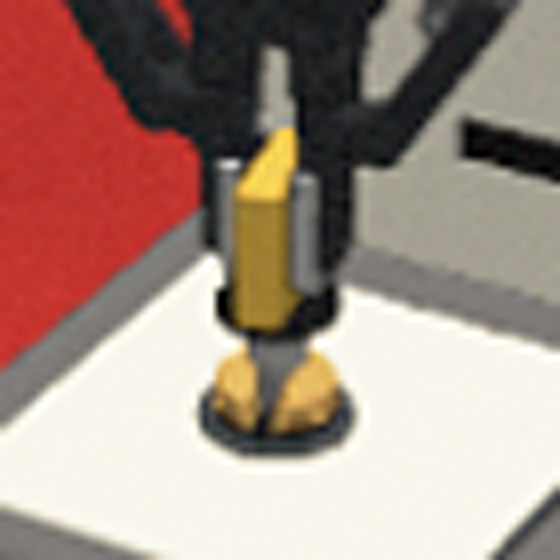

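The head now sits low on the washer. I'll press slightly more to confirm it has bottomed, staying well below 35 N.

Call:
drive_tool(deltas=[{"slide": [0, 0, 0.01], "delta_rot": [0, 0, 0], "hand": 0}, {"slide": [0, 0, 0.005], "delta_rot": [0, 0, 0], "hand": 0}, {"slide": [0, 0, 0], "delta_rot": [0, 0, 0], "hand": 0}, {"slide": [0, 0, 0], "delta_rot": [0, 0, 0], "hand": 0}, {"slide": [0, 0, 0], "delta_rot": [0, 0, 0], "hand": 0}])

```text
time_s: 19.27
eef_pos: [0.509, 0.0804, 0.1307]
eef_rot: [0.001, 0.555, 0.832, 0.002]
wrist_force: [-2.0, 4.3, 17.5]
opening: 0.158
```

Call:
drive_tool(deltas=[{"slide": [0.012, 0, -0.03], "delta_rot": [0, 0, -0.01], "hand": 0}, {"slide": [0, 0, -0.03], "delta_rot": [0, 0, 0], "hand": 0}, {"slide": [0, 0, -0.05], "delta_rot": [0, 0, 0], "hand": 0}, {"slide": [0, 0, -0.1], "delta_rot": [0, 0, 0], "hand": 0}, {"slide": [0, 0, -0.2], "delta_rot": [0, 0, 0], "hand": 0}])

```text
time_s: 19.9
eef_pos: [0.5054, 0.0799, 0.1478]
eef_rot: [-0.002, 0.542, 0.84, -0.001]
wrist_force: [-0.6, -0.9, -0.4]
opening: 0.154
```

Call:
drive_tool(deltas=[{"slide": [0, 0, -0.4], "delta_rot": [0, 0, 0], "hand": 0}, {"slide": [0, 0, -0.7], "delta_rot": [0, 0, 0], "hand": 0}, {"slide": [0, 0, -0.4], "delta_rot": [0, 0, 0], "hand": 0}, {"slide": [0, 0, 0], "delta_rot": [0, 0, 0], "hand": 0}, {"slide": [0, 0, 0], "delta_rot": [0, 0, 0], "hand": 0}])

```text
time_s: 20.52
eef_pos: [0.506, 0.0801, 0.2226]
eef_rot: [-0.001, 0.542, 0.84, -0.001]
wrist_force: [-0.0, 0.7, -2.6]
opening: 0.153
```

Run:
```python
from h import *
c=cam('wrist','w10.png');o=ctrl.get_obs();print(o['eef_pos'],o['eef_rot'],o['wrist_force'],o['torque'])
s=cam('scene','s10.png');cv2.imwrite('pics/s10z.png',cv2.resize(s['frame'][70:160,280:370,::-1],None,fx=6,fy=6,interpolation=cv2.INTER_CUBIC))
```

```text
[0.50580773 0.08013158 0.2223123 ] [-1.16098163e-03  5.41879799e-01  8.40454876e-01 -7.33008626e-04] [ 0.01205117 -0.3768756  -1.14678973] [-0.04659126  0.01746188  0.02470346]
```

View pics/s10z.png

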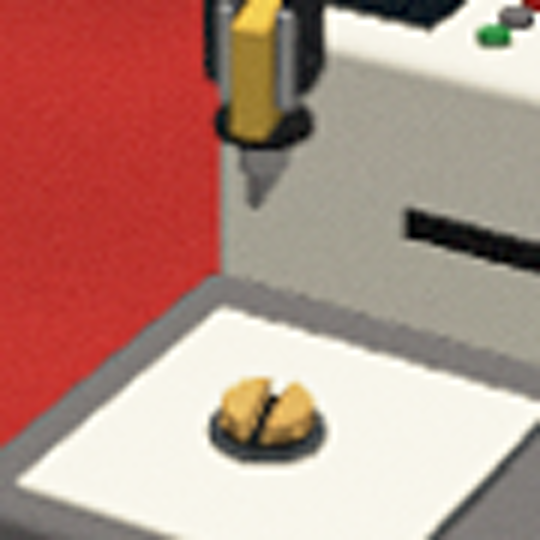

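View pics/w10.png

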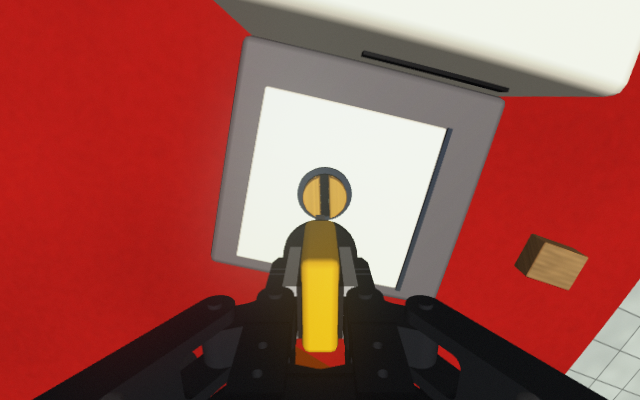

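The stud head is down: it sits about 2.7 px lower against the washer, roughly the 7 mm expected, and the key is free. I'll carry the key back at its original yaw.

Call:
drive_tool(deltas=[{"slide": [0, 0, 0], "delta_rot": [0, 0, -0.053], "hand": 0}, {"slide": [0, 0, 0], "delta_rot": [0, 0, -0.053], "hand": 0}, {"slide": [0, 0, 0], "delta_rot": [0, 0, -0.053], "hand": 0}, {"slide": [0, 0, 0], "delta_rot": [0, 0, -0.053], "hand": 0}, {"slide": [0, 0, 0], "delta_rot": [0, 0, -0.053], "hand": 0}])

```text
time_s: 21.25
eef_pos: [0.5061, 0.0802, 0.2225]
eef_rot: [-0.001, 0.153, 0.988, -0.0]
wrist_force: [0.3, 0.4, -0.1]
opening: 0.155
```

Call:
drive_tool(deltas=[{"slide": [0, 0, 0], "delta_rot": [0, 0, -0.053], "hand": 0}, {"slide": [0, 0, 0], "delta_rot": [0, 0, -0.053], "hand": 0}, {"slide": [0, 0, 0], "delta_rot": [0, 0, 0], "hand": 0}, {"slide": [0, 0, 0], "delta_rot": [0, 0, 0], "hand": 0}, {"slide": [0, 0, 0], "delta_rot": [0, 0, 0], "hand": 0}])

```text
time_s: 21.88
eef_pos: [0.5067, 0.0802, 0.2235]
eef_rot: [-0.0, -0.009, 1.0, 0.0]
wrist_force: [0.2, -0.9, -1.2]
opening: 0.156
```

Call:
drive_tool(deltas=[{"slide": [-0.12, -0.5, 0], "delta_rot": [0, 0, 0], "hand": 0}, {"slide": [-0.242, -0.98, 0], "delta_rot": [0, 0, 0], "hand": 0}, {"slide": [-0.242, -0.98, 0], "delta_rot": [0, 0, 0], "hand": 0}, {"slide": [-0.242, -0.98, 0], "delta_rot": [0, 0, 0], "hand": 0}, {"slide": [-0.242, -0.98, 0], "delta_rot": [0, 0, 0], "hand": 0}])

```text
time_s: 22.5
eef_pos: [0.566, -0.1413, 0.2238]
eef_rot: [0.0, -0.009, 1.0, 0.0]
wrist_force: [1.0, 0.5, -0.5]
opening: 0.158
```

Call:
drive_tool(deltas=[{"slide": [-0.242, -0.98, 0], "delta_rot": [0, 0, 0], "hand": 0}, {"slide": [-0.242, -0.98, 0], "delta_rot": [0, 0, 0], "hand": 0}, {"slide": [-0.242, -0.98, 0], "delta_rot": [0, 0, 0], "hand": 0}, {"slide": [-0.12, -0.49, 0], "delta_rot": [0, 0, 0], "hand": 0}, {"slide": [0, 0, 0], "delta_rot": [0, 0, 0], "hand": 0}])

```text
time_s: 23.12
eef_pos: [0.6112, -0.3124, 0.223]
eef_rot: [-0.0, -0.008, 1.0, 0.0]
wrist_force: [0.2, 0.6, -2.4]
opening: 0.153
```

Call:
drive_tool(deltas=[{"slide": [0, 0, 0.5], "delta_rot": [0, 0, 0], "hand": 0}, {"slide": [0, 0, 0.6], "delta_rot": [0, 0, 0], "hand": 0}, {"slide": [0, 0, 0.5], "delta_rot": [0, 0, 0], "hand": 0}, {"slide": [0, 0, 0], "delta_rot": [0, 0, 0], "hand": 0}, {"slide": [0, 0, 0], "delta_rot": [0, 0, 0], "hand": 0}])

```text
time_s: 23.75
eef_pos: [0.6121, -0.31, 0.1451]
eef_rot: [0.001, -0.01, 1.0, -0.0]
wrist_force: [0.2, 0.5, -0.3]
opening: 0.154
```

Run:
```python
from h import *
for i in range(2): c=cam('wrist','w11.png');o=ctrl.get_obs();print(o['eef_pos'],o['eef_rot'],o['wrist_force'])
s=cam('scene','s11.png');cv2.imwrite('pics/s11z.png',cv2.resize(s['frame'][200:310,180:280,::-1],None,fx=5,fy=5,interpolation=cv2.INTER_CUBIC))
f=c['frame'][140:280,250:390,::-1]; cv2.imwrite('pics/w11z.png',cv2.resize(f,None,fx=4,fy=4,interpolation=cv2.INTER_CUBIC))
```

```text
[ 0.61236262 -0.31037402  0.14563588] [ 1.02302830e-03 -1.02686769e-02  9.99946485e-01 -7.31937656e-04] [ 0.14506007  0.29250735 -0.90957619]
[ 0.61240782 -0.31060532  0.14581103] [ 1.18027556e-03 -1.02320049e-02  9.99946563e-01 -8.85877221e-04] [ 0.2019727  -0.22742772 -1.19363974]
```

View pics/w11z.png

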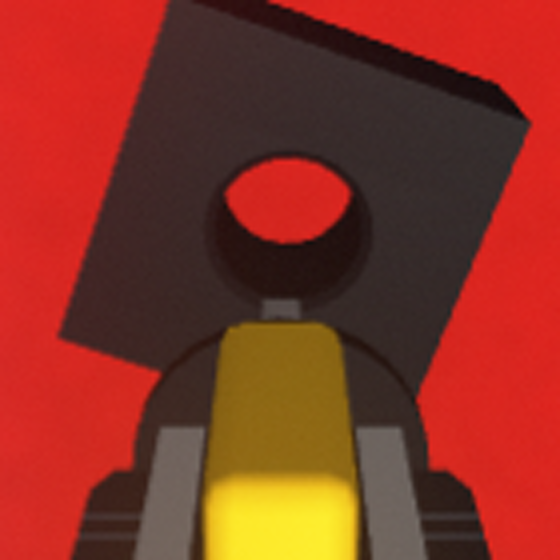

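View pics/s11z.png

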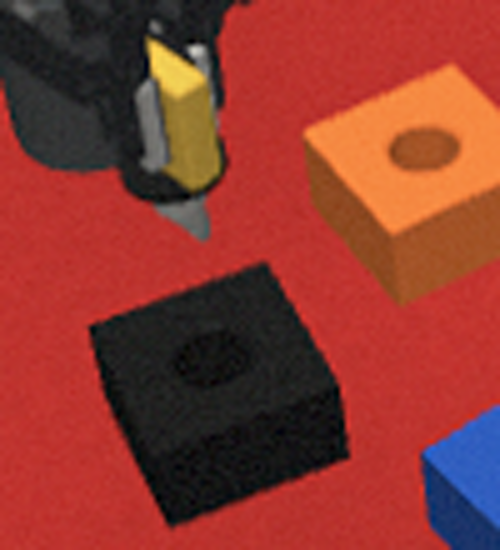

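The wrist zoom shows the hole mouth from 205 to 372 (centre about 288,229) and the blade at column 280. I'll compute the offset.

Run:
```python
from h import *
from scipy.spatial.transform import Rotation as Rr
from scipy.optimize import least_squares
c=cam('wrist');o=ctrl.get_obs();q=o['eef_rot'];M=Rr.from_quat([q[1],q[2],q[3],q[0]]).as_matrix();e=o['eef_pos']
Z=lambda x,y,z: ray(c,(250+(x+.5)/4-.5,140+(y+.5)/4-.5),z)
L=np.array([Z(*p,.04) for p in [(205,235),(372,232),(288,151),(288,307)]])
print(e,L.round(4))
p=L.mean(0); print(p, M.T@(p-e))
r=M.T@(Z(281,300,e[2]-.0391)-e);print('blade +x end',r, M.T@(Z(281,303,e[2]-.0391)-e))
```

```text
[ 0.61219063 -0.31066539  0.14546691] [[ 0.6113 -0.3254  0.04  ]
 [ 0.61   -0.294   0.04  ]
 [ 0.5948 -0.3101  0.04  ]
 [ 0.6253 -0.3094  0.04  ]]
[ 0.61035863 -0.30973199  0.04      ] [0.00202073 0.00112995 0.10546154]
blade +x end [ 0.01130004 -0.00024613  0.0390782 ] [ 0.01085581 -0.00024577  0.03907908]
```

Call:
drive_tool(deltas=[{"slide": [0.05, 0.027, 0.3], "delta_rot": [0, 0, 0], "hand": 0}, {"slide": [0, 0, 0.4], "delta_rot": [0, 0, 0], "hand": 0}, {"slide": [0, 0, 0.35], "delta_rot": [0, 0, 0], "hand": 0}, {"slide": [0, 0, 0], "delta_rot": [0, 0, 0], "hand": 0}, {"slide": [0, 0, 0], "delta_rot": [0, 0, 0], "hand": 0}])

```text
time_s: 24.58
eef_pos: [0.6091, -0.3091, 0.0912]
eef_rot: [-0.0, -0.01, 1.0, -0.0]
wrist_force: [-0.1, 0.1, -0.5]
opening: 0.154
```

Run:
```python
from h import *
c=cam('wrist');o=ctrl.get_obs();print(o['eef_pos'],o['eef_rot'],o['wrist_force'])
f=c['frame'][140:280,250:390,::-1]; cv2.imwrite('pics/w12z.png',cv2.resize(f,None,fx=4,fy=4,interpolation=cv2.INTER_CUBIC))
```

```text
[ 0.60941721 -0.30935477  0.09185171] [ 4.29815046e-04 -1.01070414e-02  9.99948780e-01 -3.17093033e-04] [-0.31528465 -0.67948008  0.02960826]
```

View pics/w12z.png

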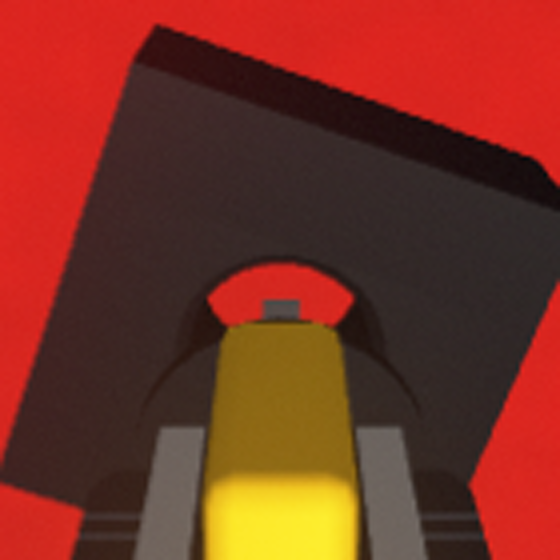

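Call:
drive_tool(deltas=[{"slide": [0, 0, 0.15], "delta_rot": [0, 0, 0], "hand": 0}, {"slide": [0, 0, 0.15], "delta_rot": [0, 0, 0], "hand": 0}, {"slide": [0, 0, 0.15], "delta_rot": [0, 0, 0], "hand": 0}, {"slide": [0, 0, 0.05], "delta_rot": [0, 0, 0], "hand": 0}, {"slide": [0, 0, 0], "delta_rot": [0, 0, 0], "hand": 0}])

```text
time_s: 25.25
eef_pos: [0.6091, -0.3089, 0.066]
eef_rot: [0.0, -0.01, 1.0, 0.0]
wrist_force: [2.1, 0.7, -2.1]
opening: 0.159
```

Call:
drive_tool(deltas=[{"slide": [0, 0, 0.1], "delta_rot": [0, 0, 0], "hand": 0}, {"slide": [0, 0, 0.08], "delta_rot": [0, 0, 0], "hand": 0}, {"slide": [0, 0, 0.04], "delta_rot": [0, 0, 0], "hand": 0}, {"slide": [0, 0, 0], "delta_rot": [0, 0, 0], "hand": 0}, {"slide": [0, 0, 0], "delta_rot": [0, 0, 0], "hand": 0}])

```text
time_s: 25.88
eef_pos: [0.609, -0.309, 0.0551]
eef_rot: [0.0, -0.01, 1.0, 0.0]
wrist_force: [2.8, 0.6, -2.4]
opening: 0.16
```

Call:
drive_tool(deltas=[{"slide": [-0.016, 0, 0.02], "delta_rot": [0, 0, 0], "hand": 0}, {"slide": [0, 0, 0.02], "delta_rot": [0, 0, 0], "hand": 0}, {"slide": [0, 0, 0.02], "delta_rot": [0, 0, 0], "hand": 0}, {"slide": [0, 0, 0], "delta_rot": [0, 0, 0], "hand": 0}, {"slide": [0, 0, 0], "delta_rot": [0, 0, 0], "hand": 0}])

```text
time_s: 26.5
eef_pos: [0.6095, -0.309, 0.0522]
eef_rot: [-0.0, -0.01, 1.0, 0.0]
wrist_force: [-0.5, -0.2, -0.2]
opening: 0.156
```

Call:
drive_tool(deltas=[{"slide": [0, 0, 0.01], "delta_rot": [0, 0, 0], "hand": 0}, {"slide": [0, 0, 0.01], "delta_rot": [0, 0, 0], "hand": 0}, {"slide": [0, 0, 0], "delta_rot": [0, 0, 0], "hand": 0}, {"slide": [0, 0, 0], "delta_rot": [0, 0, 0], "hand": 0}, {"slide": [0, 0, 0], "delta_rot": [0, 0, 0], "hand": 0}])

```text
time_s: 27.12
eef_pos: [0.6097, -0.309, 0.0521]
eef_rot: [-0.0, -0.01, 1.0, -0.0]
wrist_force: [-3.8, 2.1, 5.9]
opening: 0.156
```

The flange is seated at the same TCP height as at the pickup. I'll release the key.

Call:
drive_tool(deltas=[{"slide": [0, 0, -0.01], "delta_rot": [0, 0, 0], "hand": 0.25}, {"slide": [0, 0, 0], "delta_rot": [0, 0, 0], "hand": 0.4}, {"slide": [0, 0, 0], "delta_rot": [0, 0, 0], "hand": 0.6}, {"slide": [0, 0, 0], "delta_rot": [0, 0, 0], "hand": 0.7}, {"slide": [0, 0, 0], "delta_rot": [0, 0, 0], "hand": 0.7}])

```text
time_s: 27.75
eef_pos: [0.6098, -0.309, 0.0517]
eef_rot: [-0.0, -0.01, 1.0, 0.0]
wrist_force: [-0.7, 1.1, -0.5]
opening: 0.701
```

Call:
drive_tool(deltas=[{"slide": [0, 0, -0.3], "delta_rot": [0, 0, 0], "hand": 0.7}, {"slide": [0, 0, -0.7], "delta_rot": [0, 0, 0], "hand": 0.7}, {"slide": [0, 0, -0.9], "delta_rot": [0, 0, 0], "hand": 0.7}, {"slide": [0, 0, -0.9], "delta_rot": [0, 0, 0], "hand": 0.7}, {"slide": [0, 0, -0.4], "delta_rot": [0, 0, 0], "hand": 0.7}])

```text
time_s: 28.38
eef_pos: [0.6111, -0.3099, 0.2165]
eef_rot: [0.003, -0.01, 1.0, -0.002]
wrist_force: [-1.2, -0.0, -0.1]
opening: 0.699
```

Run:
```python
from h import *
c=cam('wrist','w13.png');o=ctrl.get_obs();print(o['eef_pos'],o['wrist_force'],o['opening'],o['time_s'])
s=cam('scene','s13.png')
a=cv2.resize(s['frame'][220:310,185:275,::-1],(380,380),interpolation=cv2.INTER_CUBIC)
b=cv2.resize(s['frame'][110:160,300:350,::-1],(380,380),interpolation=cv2.INTER_CUBIC)
cv2.imwrite('pics/s13z.png',np.hstack([a,b]))
print(proj(c,[[.6104,-.3098,.088],[.6104,-.3098,.04]]))
```

```text
[ 0.61155987 -0.3102309   0.21798355] [ 0.25385898 -0.83234165  2.46135103] 0.6995251819720126 28.425
[[320.92024104 190.7985289 ]
 [320.95434621 177.50936056]]
```

View pics/w13.png

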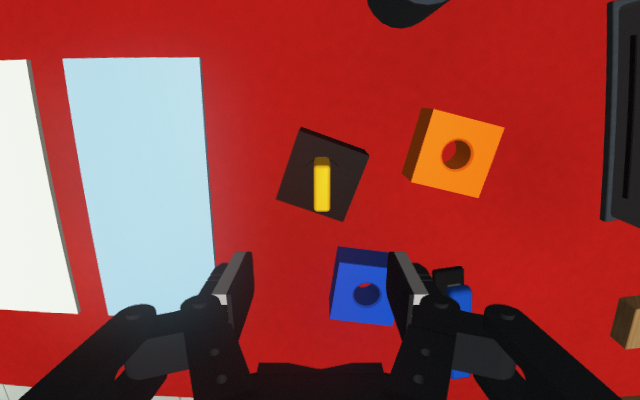

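View pics/s13z.png

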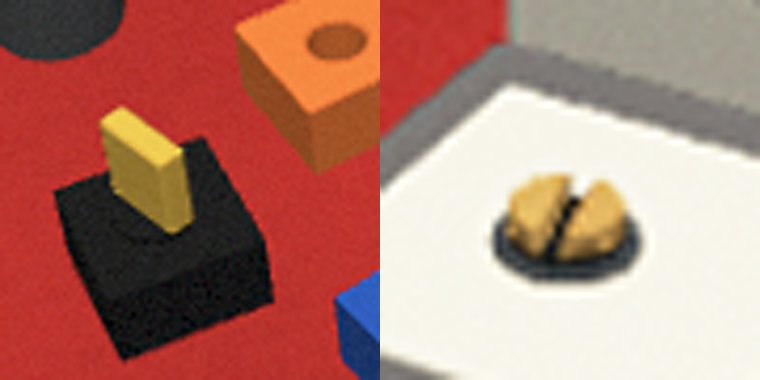

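View pics/s13.png

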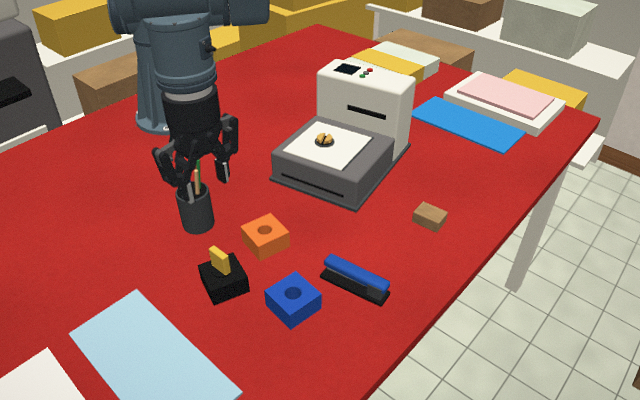

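The key stands upright in the black stand: the handle is at (220,262) in the scene view, the same as at the start. The stud is down on its washer, the bystanders look unmoved, and the gripper is clear. I'll hold still briefly, then hand in.

Call:
drive_tool(deltas=[{"slide": [0, 0, 0], "delta_rot": [0, 0, 0], "hand": 0.7}, {"slide": [0, 0, 0], "delta_rot": [0, 0, 0], "hand": 0.7}, {"slide": [0, 0, 0], "delta_rot": [0, 0, 0], "hand": 0.7}, {"slide": [0, 0, 0], "delta_rot": [0, 0, 0], "hand": 0.7}, {"slide": [0, 0, 0], "delta_rot": [0, 0, 0], "hand": 0.7}])

```text
time_s: 29.1
eef_pos: [0.6097, -0.309, 0.2115]
eef_rot: [-0.0, -0.01, 1.0, 0.0]
wrist_force: [0.2, 1.3, 1.5]
opening: 0.699
```

```bash
python3 -c "
from bench import ctrl
print(ctrl.hand_in())"
```

```text
the job is handed in; nothing more can be done
None
```

I drove the stud home with the key, put the key back in its stand and handed the job in at about 29 s. The interface gives no verdict, so what follows is from my own readings and pictures.

- **Turning:** I pressed at about 7–11 N while turning clockwise. The catch came at about 85°, and the key followed the stud down to about 6.3 mm below first contact. The nominal drop is 7 mm, so this reads slightly short.
- **Seating:** A final press of about 19 N moved it only 0.1 mm more, so it had bottomed. The scene picture shows the head on the washer, about 2.7 px lower than before, which by a rough scale is about 7–8 mm.
- **Force on the machine:** The highest reading I saw was about 19 N, against the 35 N limit. Readings came only at the end of each call, so a brief peak between them could have gone unseen.
- **Key in its stand:** The flange seated at the same gripper height as at pickup (52.1 mm). The last pictures show the key upright and centred, the gripper clear of it, and the pen cup, stapler and staple box apparently where they were (judged by eye).
- **Disagreement:** The top and wrist cameras first placed the stud about 3 mm apart. I used the wrist view, and the blade went into the slot without touching.

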